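# Draw the vacuum on a leak tester and hold it

## Robot

A 7-joint arm with a two-finger parallel gripper is mounted at the origin on a cart in front of the work surface, level with it; the furniture and walls round the work are solid. World frame = base frame: x ahead of the robot, y to its left, z up, the work surface at z = 0. Lengths are in m, angles in rad, forces in N, time in s.
With the tool pointing down it reaches from about 0.4 to 0.85 m from the base axis. Payload 6.9 kg.
Tool frame: the origin (TCP) lies midway between the tips of the shut fingers; the grasp point (between the pads) lies behind it (ctrl.pinch_z is the z of the grasp point in the tool frame, in m); z points along the fingers, y is the line along which they close (so a half turn about z gives the same grasp; the last joint's range is limited). The gripper opens to 85 mm and grips with 20 to 120 N. Pads are 22 mm wide; open, the fingers measure 114 mm over their backs; the gripper's body (76 mm by 85 mm) begins 54 mm behind the grasp point. The pads swing forward as they close: fully open they stand 13 mm farther back than shut.
Start: joints at [1.381, 0.507, -0.238, 1.5, 0.126, 1.149, -0.155], TCP at [0.182, -0.598, 0.231] pointing down, gripper open.
Joint ranges: [-3.08, 3.08], [-0.24, 2.05], [-1.43, 1.35], [0, 2.5], [-1.52, 4.66], [0.17, 1.96], [-2.89, 2.89]. Speed limits (rad/s): [2.39, 2.39, 3.14, 3.14, 3.14, 3.14, 3.14].

## Interface

Orientations are given as a unit quaternion [w, x, y, z].
In Python, from station import ctrl, get_state, vision, ticket, models gives the robot as it stands. Calls block until the motion is done:
- ctrl.movep(position, orientation): joint-space move of the TCP to a pose.
- ctrl.movel(position, frame=None, max_speed=0.15): straight line of the TCP; frame=None keeps the orientation; max_speed is the mean speed in m/s.
- ctrl.set_joints(angles): joint-space move.
- ctrl.ungrasp() and ctrl.close_gripper(force=None): open the fingers fully, or close them until they stop; force is the grip in N (None keeps the last).
- ctrl.pause(seconds).
- ctrl.ik(position, orientation): joint angles nearest the present ones, or None.
- get_state(): the state.
- vision.grab_frame(name): name is "side" or "top" or "wrist"; returns (picture, depth): 420x560x3 uint8, blue, green, red; 420x560 float32, m along the optical axis (not along the pixel's ray), 0 where there is no reading.
- vision.camera_info(name): a dict with "mtx" (3x3 intrinsics, pixels), "R" (3x3) and "t" (3): a world point X has camera coordinates R X + t; the wrist camera has in their place "hand_eye" (4x4, takes a point from camera to tool coordinates, whose origin is the TCP and whose axes are the flange's). Camera axes: x right, y down, z forward; pixel columns grow to the right and rows downward; lengths in m; the calibration is good to about 2 mm. A picture is of the moment at which its call begins: read the wrist's pose just before it. camera_info takes no time and is no camera call.
A pose or a line that the arm cannot do raises ctrl.Unreachable and nothing moves.
- ticket.close_job(): hands the job in; it is judged then, once.
Trained networks look in the newest picture that a camera, given by its name, has taken for a name from the list of things; names that differ only in an ending like _2 or _b are one class to them, and where a whole thing is asked for, a point or a joint stands for the part that bears it (a point fixed in the world has none). Each returns a list of dicts, best first, with "p" (0 to 1); they miss things now and then, are a little off and sometimes report something else, mostly with a low value. They report only what shows in the picture. A call takes as long as a camera call.
- models.recognise(camera, target): "point" ([column, row] in pixels, amid what is visible of it).
- models.masks_of(camera, target): "mask" (420x560 bool, what is visible of it) and "point" ([column, row] in pixels, amid what is visible of it).
The state is a dict: "time": time; "qpos": joint angles; "qd": joint speeds; "tau": joint torques, N m; "tcp_pos": TCP position; "eef_rot": TCP orientation; "contact_force": force on the tool from outside, world axes, zero at the start; "wrist_torque": the same for the moment, N m; "width": finger opening in m; "gripper_force": force on a finger pad.
Only numpy, scipy, OpenCV 4.12 (cv2) and the standard library are available. Lean on these libraries where they do the work, as an engineer would, in place of code of your own. Each camera call takes 0.05 s, during which the arm holds its last target. There are 200 camera calls.

## Task

Leak-test the copper-faced plug: first swing the tester's red lid fully shut, so that its tab drops behind the chamber's front rim, then pull the pump plunger straight along its bore by its black knob, so that it does not bind, until the mouth of the bore stands within the yellow band on the rod. Do not pull the plunger right out, do not drag or lift the tester, and leave the things round it alone. Finish while still holding the plunger there, lid shut: do not let go.

Things in the scene. Friction and masses are not known exactly. Their poses are not given: they have to be found in the camera images.
- pump: the leak tester: grey base plate 150 x 180 mm (x, y), upper face 12 mm above the worktop, loose on rubber feet, about 3.8 kg in all. On its left (+y) half an open blue chamber, 110 x 84 mm, rim 64 mm above the worktop, centred at (10, 42) mm in this frame; on its right half the pump cylinder. Origin: centre of the underside; x away from the robot at yaw 0, z up
- cylinder: the aluminium pump cylinder on the tester, 40 mm outside diameter, 90 mm long, leaning 0.30 rad towards the tester's front. Origin: centre of its foot; its z axis is the bore's axis, pointing out of the mouth, whose rim lies at z = 90 mm. The bore is 17.2 mm wide. To the tester's right stand a black battery with a tub on it (to 0.24 m high) and farther right a computer tower (0.36 m)
- plunger_knob (a point): centre of the black knob of the loose plunger (0.25 to 0.4 kg), the point to grip. The knob is a cylinder 30 mm in diameter, 40 mm long, about the plunger's axis; below it a 22 mm neck, 12 mm long, then the rod. Own z axis: along the plunger, out of the bore. It slides back by its weight if let go
- plunger_neck (a point): centre of the neck's underside, 32 mm below the knob's centre; rests on the bore's mouth when the plunger is home (as at the start). Below it the rod, 16 mm in diameter and 70 mm long, sits in the bore. The rod's yellow band runs from 28 to 40 mm below this point, hidden at the start: the plunger must be drawn 28 to 40 mm
- lid (a joint): the red-framed clear lid, hinged along the chamber's far (+x) rim: 0 = fully shut on the rim, with its steel tab behind the front wall; positive = open, in rad, starts at 0.5 to 1.0. A stiff hinge holds it where it is left; about 1.5 N at its free edge closes it, and it stops hard at 0
- lid_hinge (a point): middle of the lid's hinge line (the line runs along the tester's y), 64.5 mm above the worktop, at (66, 42) mm in the tester's frame. The lid is 84 mm wide, 6 mm thick above the hinge line and reaches 116 mm from it; own x axis points away from the free edge along the lid, own z is square to the lid, upwards when shut
- lid_edge (a point): point on the lid's upper (outer) face, in the middle of its width, 8 mm short of the free edge (108 mm from the hinge line)
- spark_plug_mid (a point): used spark plug, 78 mm long, lying on the worktop near the tester; bystander
- tape_roll_mid (a point): roll of black tape, 68 mm wide, 19 mm high, lying; bystander
- spray_can_mid (a point): pale spray can, 67 mm wide, 234 mm tall, standing; this point is 10 mm above its foot; bystander
- marker_mid (a point): paint marker, 132 mm long, 15 mm thick, lying; bystander

How it is judged:
By the outcome, as a careful person would: the job done as asked, in the order asked, and still so for the second after the job is handed in, while the arm keeps its last pose, push and grip.
It also fails if it takes over 48 s, if anything falls off the work surface, if the arm or the gripper's body presses on something with over 40 N, if the wrist force passes 120 N, or if a joint passes its speed limit or range.

## Working session

There is one attempt and no reset: what is moved stays moved. The work goes in short steps, each a Python script; the robot and the scene stay as the last script left them, time stands still between calls to the robot, and variables do not carry over. Pictures are saved under pics/ and viewed, at most 10 in all, crops included, and the job is handed in when it is done.

```bash
ls; mkdir -p pics
cat > h.py <<'E'
import numpy as np, cv2
from scipy.spatial.transform import Rotation as Ro
from station import ctrl, get_state, vision, ticket, models
def q2R(q): return Ro.from_quat([q[1],q[2],q[3],q[0]]).as_matrix()
def R2q(R): 
    q=Ro.from_matrix(R).as_quat(); return [q[3],q[0],q[1],q[2]]
def pts(cam,depth,rc=None):
    i=vision.camera_info(cam);K=i["mtx"]; r,c=np.mgrid[:420,:560]
    P=np.stack([(c-K[0,2])/K[0,0]*depth,(r-K[1,2])/K[1,1]*depth,depth],-1)
    return (P-np.array(i["t"]))@np.array(i["R"])   # world = R^T (P - t)
E
python3 - <<'E'
from h import *
s=get_state(); print(s["time"],s["tcp_pos"],s["eef_rot"],s["width"],ctrl.pinch_z,s["contact_force"])
ims=[]
for cam in ("side","top"):
    im,d=vision.grab_frame(cam); ims.append(im); W=pts(cam,d); np.save(cam+".npy",W); cv2.imwrite(cam+".png",im)
    print(cam,"cam pos",-np.array(vision.camera_info(cam)["R"]).T@vision.camera_info(cam)["t"])
    for t in ("pump","cylinder","plunger_knob","lid","lid_edge","lid_hinge","spray_can_mid","tape_roll_mid","marker_mid","spark_plug_mid"):
        for r in models.masks_of(cam,t)[:1]:
            m=r["mask"]&(d>0); print(t,round(r["p"],2),np.round(r["point"]),m.sum(),np.round(np.median(W[m],0),3) if m.any() else "")
            np.save(f"m_{cam}_{t}.npy",m)
cv2.imwrite("pics/a.png",cv2.resize(np.vstack(ims),(800,1200))[:600]); cv2.imwrite("pics/b.png",cv2.resize(ims[1],(800,600)))
E
```

```text
pics
0.0 [ 0.18136031 -0.59756625  0.23044506] [-8.83425650e-04  9.89157729e-01  1.46854299e-01 -1.43333624e-04] 0.08538512582937449 -0.0187 [ 1.05226361 -0.56927494  0.37839955]
side cam pos [ 0.13673951 -0.19855858  0.65027602]
pump 0.69 [279. 239.] 4528 [0.511 0.344 0.023]
cylinder 0.64 [304. 239.] 514 [0.526 0.276 0.074]
plunger_knob 0.73 [295. 214.] 302 [0.508 0.283 0.146]
lid 0.62 [273. 188.] 227 [0.516 0.38  0.143]
lid_edge 0.66 [273. 187.] 255 [0.517 0.378 0.142]
lid_hinge 0.83 [271. 192.] 226 [0.517 0.378 0.142]
spray_can_mid 0.76 [408. 224.] 2855 [0.664 0.136 0.147]
tape_roll_mid 0.95 [249. 194.] 417 [0.562 0.538 0.018]
marker_mid 0.54 [208. 216.] 289 [0.43  0.535 0.012]
spark_plug_mid 0.68 [247. 304.] 215 [0.363 0.239 0.015]
top cam pos [0.35610522 0.32644434 0.95242555]
pump 0.69 [274. 213.] 5212 [0.517 0.352 0.016]
cylinder 0.77 [302. 195.] 176 [0.541 0.3   0.099]
plunger_knob 0.6 [302. 206.] 206 [0.511 0.294 0.154]
lid 0.78 [256. 193.] 1175 [0.547 0.388 0.121]
lid_edge 0.59 [257. 194.] 1205 [0.547 0.388 0.121]
spray_can_mid 0.76 [368. 122.] 1853 [0.67  0.162 0.179]
tape_roll_mid 0.97 [189. 191.] 622 [0.567 0.548 0.019]
marker_mid 0.61 [196. 255.] 350 [0.435 0.539 0.014]
spark_plug_mid 0.47 [326. 282.] 150 [0.367 0.245 0.015]
```

View pics/a.png

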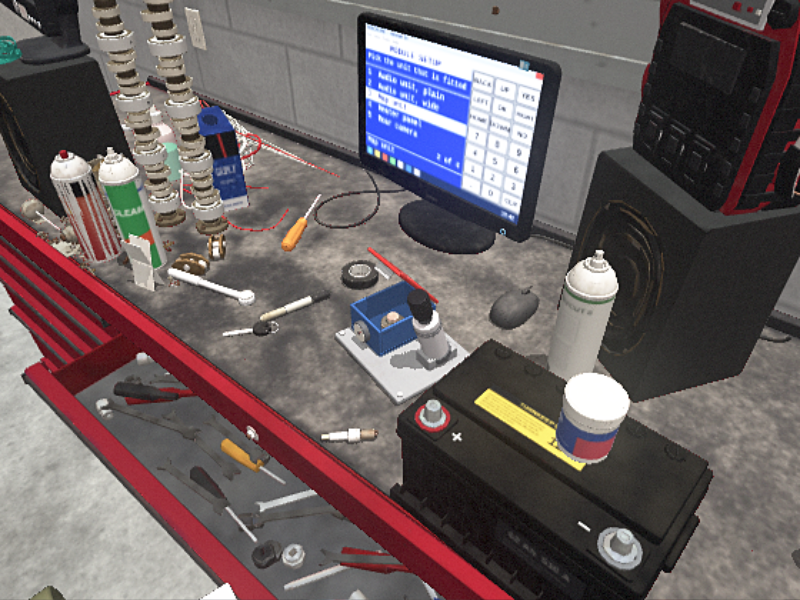

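View pics/b.png

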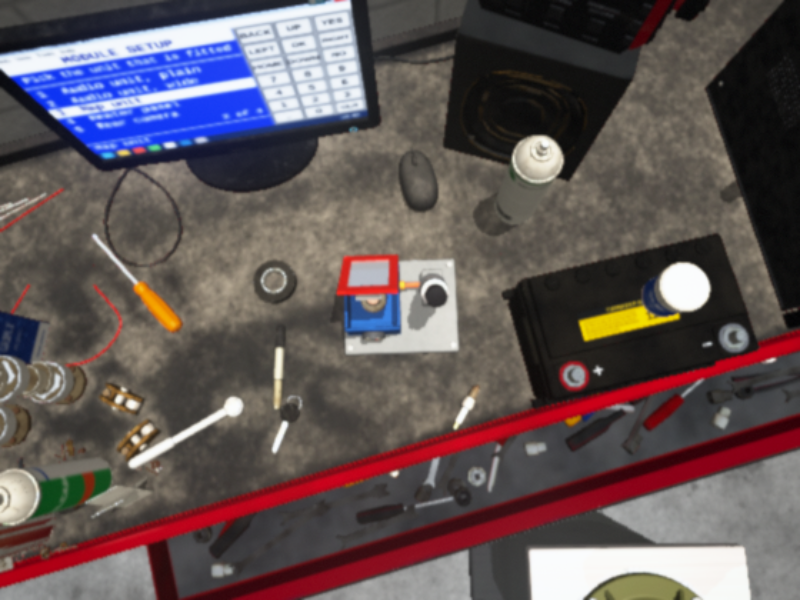

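The side view shows the tester at about (400,335) with the lid seen edge-on. The top view shows the lid at (368,275), the knob at (433,290) and the plate at (345–458, 262–352). Next I'll fit the poses.

Run:
```python
from h import *
W=np.load("top.npy"); m=np.load("m_top_pump.npy"); S=np.load("side.npy"); ms=np.load("m_side_pump.npy")
im=cv2.imread("top.png"); hsv=cv2.cvtColor(im,cv2.COLOR_BGR2HSV)
for nm,P in(("top",W[m]),("side",S[ms])):
    p=P[(P[:,2]>.007)&(P[:,2]<.018)]; print(nm,len(p),np.median(p[:,2]))
    r=cv2.minAreaRect((p[:,:2]*1000).astype(np.float32)); print(r, np.round(cv2.boxPoints(r)))
# plate front edge & right edge from top
k=(W[...,2]>.004)&(W[...,2]<.02)&(hsv[...,1]<40)&(hsv[...,2]>140)
k[:, :230]=0;k[:,330:]=0;k[:170]=0;k[260:]=0
p=W[k]; r=cv2.minAreaRect((p[:,:2]*1000).astype(np.float32)); print("grey",k.sum(),r,np.round(cv2.boxPoints(r)))
# lid: red pixels
for cam,A in(("top",W),("side",S)):
    h=cv2.cvtColor(cv2.imread(cam+".png"),cv2.COLOR_BGR2HSV)
    L=np.load(f"m_{cam}_lid.npy")&(A[...,2]>.05)
    red=L&((h[...,0]<8)|(h[...,0]>172))&(h[...,1]>120)
    p=A[red]; c=np.median(p,0); u,s,v=np.linalg.svd(p-p.mean(0),full_matrices=False)
    print(cam,"lid",len(p),p.mean(0),s,v.round(3).tolist(),np.percentile(p,[2,98],axis=0).round(3).tolist())
    k=np.load(f"m_{cam}_plunger_knob.npy"); p=A[k];print(cam,"knob",np.percentile(p,[5,50,95],axis=0).round(3).tolist())
    rows=np.argwhere(k); print(rows.min(0),rows.max(0))
y,x=np.where(np.load("m_side_plunger_knob.npy"))
a=cv2.resize(cv2.imread("side.png")[180:290,225:335],(590,590),interpolation=cv2.INTER_CUBIC)
cv2.imwrite("pics/c.png",a)
```

```text
top 2826 0.01281786043071039
((522.8193359375, 346.1327209472656), (150.0629425048828, 180.39306640625), 0.627470850944519) [[447. 436.]
 [449. 255.]
 [599. 257.]
 [597. 437.]]
side 1956 0.013100643962923847
((519.9931030273438, 344.3564453125), (150.25257873535156, 181.5708770751953), 0.6907948851585388) [[444. 434.]
 [446. 253.]
 [596. 254.]
 [594. 436.]]
grey 2172 ((523.6925048828125, 344.64862060546875), (151.92431640625, 177.41094970703125), 0.29730913043022156) [[447. 433.]
 [448. 256.]
 [600. 256.]
 [599. 434.]]
top lid 615 [0.54852273 0.38699991 0.12147464] [1.03415628 0.7037592  0.03331102] [[-0.647, 0.004, 0.762], [0.0, -1.0, 0.006], [-0.762, -0.004, -0.647]] [[0.515, 0.346, 0.071], [0.591, 0.428, 0.158]]
top knob [[0.498, 0.282, 0.14], [0.511, 0.294, 0.154], [0.526, 0.306, 0.158]]
[198 297] [214 312]
side lid 135 [0.52557774 0.37529506 0.14477224] [0.33624267 0.28610526 0.01832995] [[0.279, 0.905, -0.321], [-0.593, 0.425, 0.684], [0.755, -0.0, 0.656]] [[0.513, 0.343, 0.084], [0.578, 0.423, 0.159]]
side knob [[0.496, 0.277, 0.114], [0.508, 0.283, 0.146], [0.522, 0.299, 0.157]]
[203 285] [226 302]
```

View pics/c.png

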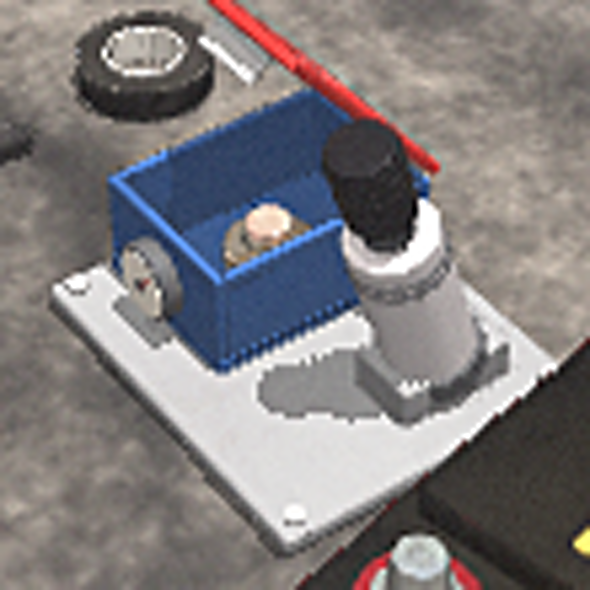

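The crop shows the knob at (370,180) leaning towards the robot, the chamber to its left and the lid's red frame behind. The plate centre comes out at about (0.5215, 0.345) with yaw about 0.01, and the lid at about 0.87 rad. Next I'll fit the knob, check obstacles and IK, and move.

```bash
cat >> h.py <<'E'
yaw=0.01
C=np.array([.5215,.3452,0.]); Rt=Ro.from_euler('z',yaw).as_matrix()
ax=Rt@np.array([-np.sin(.3),0,np.cos(.3)])
hinge=C+Rt@np.array([.066,.042,.0645])
Rv=Rt@np.diag([1.,-1,-1])                     # vertical, closing along tester y
def alt(R): return R@np.diag([-1.,-1,1])
yv=Rt@np.array([0,-1.,0]); Rk=np.stack([np.cross(yv,-ax),yv,-ax],1)   # along plunger
E
python3 - <<'E'
from h import *
from scipy.optimize import least_squares
P=[]
for cam in("top","side"):
    k=cv2.erode(np.load(f"m_{cam}_plunger_knob.npy").astype(np.uint8),np.ones((3,3)))>0
    p=np.load(cam+".npy")[k]; p=p[(p[:,2]>.112)]; P.append(p); 
B=np.stack([np.cross(Rt[:,1],ax),Rt[:,1],ax],1)
def res(c,P):
    q=(P-c)@B; r=np.hypot(q[:,0],q[:,1])-.015; t=np.abs(q[:,2])-.02
    out=np.maximum(r,t); o=np.hypot(np.maximum(r,0),np.maximum(t,0)); return np.where(out>0,o,out)
for Q in(P[0],P[1],np.vstack(P)):
    s=least_squares(res,[.517,.292,.13],args=(Q,),loss="soft_l1",f_scale=.002); print(len(Q),s.x.round(4),np.std(res(s.x,Q)).round(4),"tester",(Rt.T@(s.x-C)).round(4))
W=np.load("top.npy")
g=W[(W[...,2]>.05)&(W[...,1]<.24)&(W[...,0]>.25)&(W[...,0]<.62)]; print("right obstacles",np.percentile(g,[1,50,99],axis=0).round(3).tolist(), g[g[:,1]>.12][:,:].max(0),g[:,1].max())
for nm,R in(("v",Rv),("v2",alt(Rv)),("k",Rk),("k2",alt(Rk))):
    for p in([.53,.39,.3],[.48,.39,.07],[.51,.292,.2],[.517,.292,.11]): print(nm,p,np.round(ctrl.ik(p,R2q(R)),2) if ctrl.ik(p,R2q(R)) is not None else None)
print(np.round(ctrl.ik([.18,-.6,.5],get_state()["eef_rot"]),2))
print(vision.camera_info("wrist")["hand_eye"])
E
```

```text
136 [0.5153 0.2906 0.1353] 0.0013 tester [-0.0067 -0.0546  0.1353]
222 [0.5133 0.2926 0.1355] 0.0008 tester [-0.0087 -0.0525  0.1355]
358 [0.5135 0.2926 0.1351] 0.0011 tester [-0.0085 -0.0525  0.1351]
right obstacles [[0.379, -0.24, 0.056], [0.477, 0.025, 0.159], [0.607, 0.172, 0.236]] [0.54264485 0.17936134 0.17536622] 0.17936133568207602
v [0.53, 0.39, 0.3] [-0.12  0.71 -1.17  1.28  0.65  1.54 -2.76]
v [0.48, 0.39, 0.07] [-0.32  0.74 -0.69  1.71  0.57  0.91 -2.8 ]
v [0.51, 0.292, 0.2] [ 0.04  0.64 -1.03  1.64  0.58  1.2  -2.69]
v [0.517, 0.292, 0.11] [-0.11  0.66 -0.73  1.74  0.53  0.95 -2.62]
v2 [0.53, 0.39, 0.3] [-0.11  0.74 -1.23  1.28  0.69  1.57  0.35]
v2 [0.48, 0.39, 0.07] [-0.09  0.96 -1.23  1.71  0.96  1.21  0.01]
v2 [0.51, 0.292, 0.2] [ 0.11  0.72 -1.22  1.64  0.7   1.28  0.34]
v2 [0.517, 0.292, 0.11] [ 0.05  0.78 -1.07  1.74  0.77  1.1   0.3 ]
k [0.53, 0.39, 0.3] [-0.89  0.39  0.16  1.55  0.17  0.99 -2.39]
k [0.48, 0.39, 0.07] [-1.08  0.61  0.36  1.95  0.03  0.4  -2.39]
k [0.51, 0.292, 0.2] [-0.21  0.41 -0.65  1.9   0.66  0.8  -2.8 ]
k [0.517, 0.292, 0.11] [-0.49  0.49 -0.26  2.    0.66  0.52 -2.81]
k2 [0.53, 0.39, 0.3] [-0.09  0.61 -1.22  1.54  0.88  1.34  0.16]
k2 [0.48, 0.39, 0.07] [-0.16  0.89 -1.23  1.94  1.3   1.17 -0.38]
k2 [0.51, 0.292, 0.2] [ 0.11  0.61 -1.25  1.89  0.98  1.09  0.04]
k2 [0.517, 0.292, 0.11] [ 0.06  0.77 -1.23  1.99  1.21  1.06 -0.17]
[ 1.35  0.46 -0.25  0.85  0.11  1.84 -0.11]
[[-2.14398663e-04 -9.54812044e-01 -2.97210218e-01  7.55357385e-02]
 [ 9.99999942e-01 -1.25675768e-04 -3.17626744e-04 -6.05307434e-04]
 [ 2.65921718e-04 -2.97210269e-01  9.54812016e-01 -1.42355481e-01]
 [ 0.00000000e+00  0.00000000e+00  0.00000000e+00  1.00000000e+00]]
```

Run:
```python
from h import *
s=get_state(); ctrl.movel([.18,-.59,.48],max_speed=.25)
q=np.array(get_state()["qpos"]); print(q.round(2),get_state()["time"])
q[0]=-.5; q[2]=-.05; q[6]=.5; ctrl.set_joints(q); s=get_state(); print(s["time"],s["tcp_pos"])
for p,R in(([.55,.39,.25],Rv),([.48,.39,.07],Rv),([.51,.292,.22],Rk),([.517,.292,.11],Rk)): 
    for RR in (R,alt(R)): print(p,np.round(ctrl.ik(p,R2q(RR)),2))
ctrl.close_gripper(20)
ctrl.movep([.5,.36,.34],R2q(alt(Rv))); s=get_state(); print(s["time"],s["tcp_pos"],s["qpos"],s["contact_force"])
im,d=vision.grab_frame("wrist"); cv2.imwrite("pics/d.png",im)
H=np.array(vision.camera_info("wrist")["hand_eye"]);K=vision.camera_info("wrist")["mtx"]
r,c=np.mgrid[:420,:560]; P=np.stack([(c-K[0,2])/K[0,0]*d,(r-K[1,2])/K[1,1]*d,d],-1)
W=(P@H[:3,:3].T+H[:3,3])@q2R(s["eef_rot"]).T+s["tcp_pos"]; W[d==0]=np.nan; np.save("wr.npy",W)
for t in("lid","plunger_knob","cylinder"):
    for x in models.masks_of("wrist",t)[:1]:
        m=x["mask"]&(d>0);p=W[m];print(t,x["p"],x["point"],np.percentile(p,[3,50,97],axis=0).round(3).tolist());np.save(f"m_wr_{t}.npy",m)
```

```text
[ 1.36  0.43 -0.24  0.96  0.1   1.76 -0.12] 2.2417
5.5083 [0.55952706 0.26176225 0.47792223]
[0.55, 0.39, 0.25] [-0.9   0.61  0.47  1.33 -0.27  1.27 -1.99]
[0.55, 0.39, 0.25] [-0.54  0.57 -0.2   1.32  0.11  1.26  0.83]
[0.48, 0.39, 0.07] [-0.96  0.69  0.39  1.72 -0.35  0.8  -1.96]
[0.48, 0.39, 0.07] [-0.6   0.66 -0.2   1.71  0.17  0.79  0.7 ]
[0.51, 0.292, 0.22] [-1.01  0.37  0.48  1.88 -0.    0.68 -2.15]
[0.51, 0.292, 0.22] [-0.58  0.34 -0.12  1.87  0.34  0.73  0.65]
[0.517, 0.292, 0.11] [-0.99  0.53  0.48  2.   -0.18  0.41 -2.  ]
[0.517, 0.292, 0.11] [-0.65  0.48 -0.02  2.    0.45  0.46  0.53]
7.0167 [0.50130957 0.35927971 0.34126918] [-0.54022686  0.43192278 -0.20319242  1.32306228  0.08741687  1.39345821
  0.8370132 ] [0.55532651 0.4081905  0.90777503]
lid 0.73 [300.6, 209.5] [[0.512, 0.348, 0.075], [0.539, 0.387, 0.13], [0.586, 0.425, 0.156]]
plunger_knob 0.27 [420.9, 94.8] [[0.368, 0.531, 0.007], [0.428, 0.537, 0.013], [0.49, 0.544, 0.015]]
cylinder 0.84 [223.9, 192.3] [[0.507, 0.288, 0.032], [0.534, 0.306, 0.099], [0.563, 0.313, 0.109]]
```

View pics/d.png

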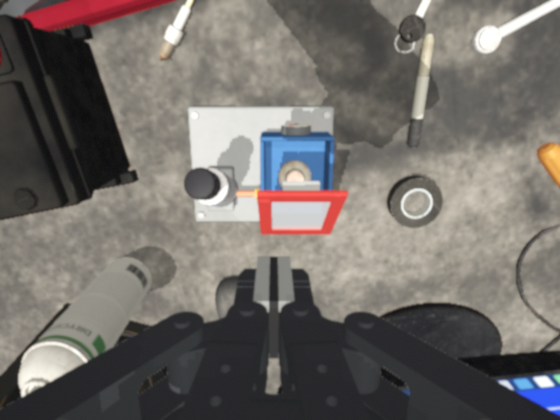

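The wrist view shows the lid at (302,212), the knob at (203,184), the chamber at (295,160) and the gripper's shut fingers at the bottom. That matches the fits, so I'll close the lid along its arc.

Run:
```python
from h import *
def tip(th,d=.103,off=0.): 
    return hinge+Rt@(np.array([-d*np.cos(th)+(.006+off)*np.sin(th)+.011,0,d*np.sin(th)+(.006+off)*np.cos(th)]))
b=np.array(get_state()["contact_force"])
ctrl.movel([.57,hinge[1],.24],max_speed=.25)
ctrl.movel(tip(.9,off=.02),max_speed=.15)
for th in np.r_[np.arange(.8,.05,-.15),.03]:
    ctrl.movel(tip(th),max_speed=.12); s=get_state(); f=np.array(s["contact_force"])-b; print(round(th,2),f.round(1),(np.array(s["tcp_pos"])-tip(th)).round(4))
    if np.linalg.norm(f)>25: print("stop");break
else:
    p=tip(0.)
    for k in range(8):
        ctrl.movel(p+[0,0,.001-.001*k],max_speed=.03); ctrl.pause(.1);s=get_state(); f=np.array(s["contact_force"])-b; print(k,f.round(1),np.array(s["tcp_pos"]).round(4))
        if f[2]>10: break
print(s["time"])
```

```text
0.8 [ 0.5  0.7 -0.5] [0.0006 0.0004 0.0012]
0.65 [-0.4  0.7 -0.1] [0.0002 0.     0.0003]
0.5 [0.4 1.2 0.1] [-0.     -0.0001 -0.    ]
0.35 [-0.8  0.9 -0.9] [-0.0001 -0.0001 -0.0001]
0.2 [-0.7  0.1  0.4] [-0.0002 -0.0002 -0.0001]
0.03 [-0.1 -0.1  0.1] [-0.0001 -0.0002 -0.    ]
0 [-1.2  0.2  0.1] [0.4953 0.387  0.0718]
1 [-0.9  0.1  0.7] [0.4953 0.387  0.0707]
2 [-1.6 -2.   8.9] [0.4952 0.3871 0.0705]
3 [-3.8 -2.3 14.8] [0.4953 0.3871 0.0704]
11.75
```

Hard contact came at z = 0.0705, exactly the height of the shut lid's face. I'll back off, open the gripper, look and refit the knob.

Run:
```python
from h import *
from scipy.optimize import least_squares
ctrl.movel([.47,.37,.22],max_speed=.2); ctrl.ungrasp()
K0=np.array([.5135,.2926,.1351]); A=alt(Rk)
ctrl.movep(K0+ax*.15,R2q(A)); ctrl.pause(.2)
s=get_state(); im,d=vision.grab_frame("wrist"); print(s["time"],s["tcp_pos"],(K0+ax*.15),s["qpos"].round(2) if hasattr(s["qpos"],"round") else s["qpos"])
H=np.array(vision.camera_info("wrist")["hand_eye"]);K=vision.camera_info("wrist")["mtx"]
r,c=np.mgrid[:420,:560]; P=np.stack([(c-K[0,2])/K[0,0]*d,(r-K[1,2])/K[1,1]*d,d],-1)
W=(P@H[:3,:3].T+H[:3,3])@q2R(s["eef_rot"]).T+s["tcp_pos"]; W[d==0]=np.nan; np.save("wr2.npy",W)
B=np.stack([np.cross(Rt[:,1],ax),Rt[:,1],ax],1)
q=(W-K0)@B; hsv=cv2.cvtColor(im,cv2.COLOR_BGR2HSV)
sel=(np.hypot(q[...,0],q[...,1])<.03)&(q[...,2]>-.016)&(q[...,2]<.03); Q=W[sel]
def res(c,P):
    q=(P-c)@B; r=np.hypot(q[:,0],q[:,1])-.015; t=np.abs(q[:,2])-.02
    o=np.hypot(np.maximum(r,0),np.maximum(t,0)); return np.where(np.maximum(r,t)>0,o,np.maximum(r,t))
f=least_squares(res,K0,args=(Q,),loss="soft_l1",f_scale=.002); print(len(Q),f.x.round(4),np.std(res(f.x,Q)))
# free axis from the side: cap plane normal
cap=Q[((Q-f.x)@ax>.0185)&(np.linalg.norm(((Q-f.x)@B)[:,:2],axis=1)<.012)]; u,sv,v=np.linalg.svd(cap-cap.mean(0),full_matrices=False); print("cap normal",v[2],"ax",ax,len(cap),cap.mean(0))
for x in models.masks_of("wrist","lid")[:1]:
    m=x["mask"]&(d>0); p=W[m];p=p[p[:,2]>.05]; print("lid",x["p"],np.percentile(p,[2,50,98],axis=0).round(4).tolist())
cv2.imwrite("pics/e.png",im)
```

```text
14.1333 [0.46954685 0.29286323 0.27752136] [0.46917419 0.29215673 0.27840047] [-0.63  0.23 -0.12  1.85  0.3   0.86  0.66]
1440 [0.5135 0.2921 0.134 ] 0.0006180160056816452
cap normal [ 0.29740968  0.01077886 -0.95468911] ax [-0.29550543 -0.00295515  0.95533649] 742 [0.50740153 0.29210601 0.15312286]
lid 0.94 [[0.4713, 0.3457, 0.0672], [0.5198, 0.3859, 0.0692], [0.5816, 0.4255, 0.0712]]
```

View pics/e.png

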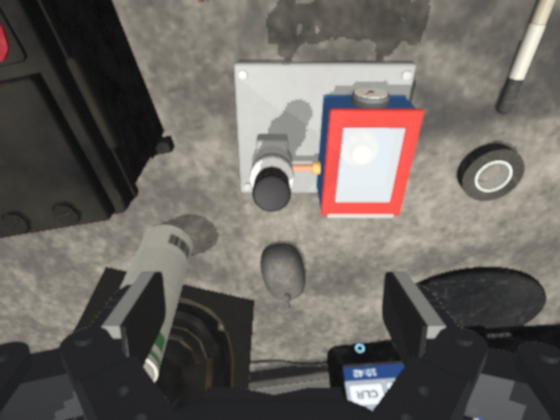

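The lid lies flat (z ≈ 0.069, covering the front rim at (360,214)). The knob at (272,190) fits to (0.5135, 0.2921, 0.134). Its cap normal agrees with the 0.30 rad axis, so I'll grip it and pull.

Run:
```python
from h import *
K0=np.array([.5135,.2921,.134]); A=R2q(alt(Rk)); s=get_state(); b=np.array(s["contact_force"])
g=K0-ax*.0187
e=np.array(s["tcp_pos"]); 
ctrl.movel(K0+ax*.06,max_speed=.15); ctrl.movel(g,max_speed=.08); ctrl.pause(.1)
s=get_state(); print("at",(np.array(s["tcp_pos"])-g).round(4),(np.array(s["contact_force"])-b).round(1),(q2R(s["eef_rot"]).T@ax).round(4))
b=np.array(s["contact_force"]); bt=np.array(s["wrist_torque"])
ctrl.close_gripper(45); ctrl.pause(.2)
s=get_state(); print("grip",s["width"],s["gripper_force"],(np.array(s["contact_force"])-b).round(1),(np.array(s["wrist_torque"])-bt).round(2),s["time"],(np.array(s["tcp_pos"])-g).round(4))
np.save("b.npy",b); np.save("g.npy",s["tcp_pos"])
```

```text
at [0.0001 0.0003 0.0006] [-1.  -0.3 -0.5] [-8.e-04  7.e-04 -1.e+00]
grip 0.02902223849688744 44.03615355491638 [-1.4 -1.2  4.6] [-0.45  0.1  -0.09] 16.975 [-0.     -0.0002  0.0002]
```

Run:
```python
from h import *
b=np.load("b.npy"); g=np.load("g.npy")
B=np.stack([np.cross(Rt[:,1],ax),Rt[:,1],ax],1); off=np.zeros(3)
for k in range(1,5):
    ctrl.movel(g+ax*.005*k+off,max_speed=.03); ctrl.pause(.05); s=get_state(); f=(np.array(s["contact_force"])-b)
    fl=f@B; print(k*5,"lat/lat/axial",fl.round(1),((np.array(s["tcp_pos"])-g)@B).round(4),round(s["width"],4),round(s["gripper_force"],1))
    if np.linalg.norm(fl)>20: print("stop"); break
    if np.hypot(*fl[:2])>4: off=off+B[:,:2]@(fl[:2]*.0001)
print(s["time"])
```

```text
5 lat/lat/axial [ 0.  -0.4 -2.9] [-0.0001 -0.0001  0.0049] 0.0292 45.1
10 lat/lat/axial [ 0.9 -0.7 -2.4] [-0.0001 -0.0001  0.0101] 0.0289 45.1
15 lat/lat/axial [ 0.4 -0.7 -2.7] [-0.0001 -0.      0.0151] 0.0289 45.1
20 lat/lat/axial [ 0.1 -1.4 -3.1] [-0.0001 -0.      0.0201] 0.0293 45.1
18.45
```

It runs free: only the plunger's weight axially, and almost no side load. I'll go on to 34 mm and look.

Run:
```python
from h import *
b=np.load("b.npy"); g=np.load("g.npy"); B=np.stack([np.cross(Rt[:,1],ax),Rt[:,1],ax],1)
for k in (.027,.034):
    ctrl.movel(g+ax*k,max_speed=.03); ctrl.pause(.1); s=get_state(); print(k,((np.array(s["contact_force"])-b)@B).round(1),((np.array(s["tcp_pos"])-g)@B).round(4))
im,d=vision.grab_frame("side"); wi,wd=vision.grab_frame("wrist"); print(get_state()["time"])
W=pts("side",d); h=cv2.cvtColor(im,cv2.COLOR_BGR2HSV)
y=(h[...,0]>18)&(h[...,0]<36)&(h[...,1]>90)&(h[...,2]>90)&(d>0)&(np.abs(W[...,0]-.52)<.05)&(np.abs(W[...,1]-.29)<.05)&(W[...,2]>.08)
K0=np.array([.5135,.2921,.134]); N0=K0-.032*ax
q=(W[y]-N0)@B; print("yellow",y.sum(),np.percentile(q,[5,50,95],axis=0).round(4).tolist() if y.any() else "")
cv2.imwrite("pics/f.png",np.hstack([cv2.resize(im[170:290,225:335],(520,567),interpolation=cv2.INTER_CUBIC)])); cv2.imwrite("pics/g.png",wi)
T=pts("top",vision.grab_frame("top")[1]); p=T[np.load("m_top_pump.npy")]; p=p[(p[:,2]>.007)&(p[:,2]<.018)]; print(cv2.minAreaRect((p[:,:2]*1000).astype(np.float32)))
```

```text
0.027 [-0.4 -0.2 -2.6] [-0.      0.      0.0271]
0.034 [-0.5 -0.4 -2.3] [-0.      0.      0.0341]
19.5167
yellow 24 [[-0.0074, -0.0223, -0.0003], [-0.0003, -0.0067, 0.0044], [0.0328, 0.0003, 0.2589]]
((527.7196655273438, 352.5958251953125), (81.20101928710938, 225.1351318359375), 49.00432205200195)
```

View pics/f.png

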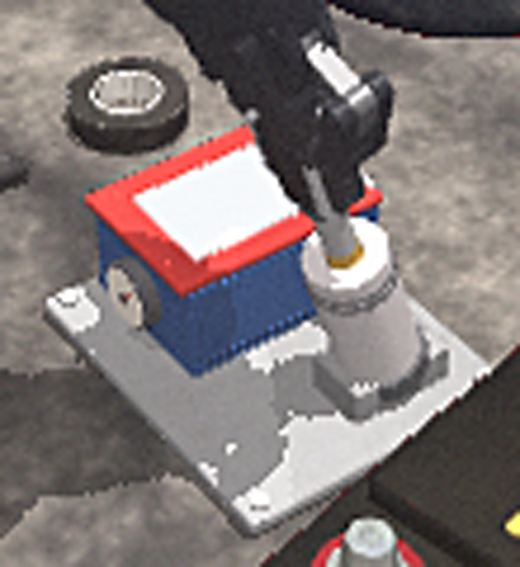

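View pics/g.png

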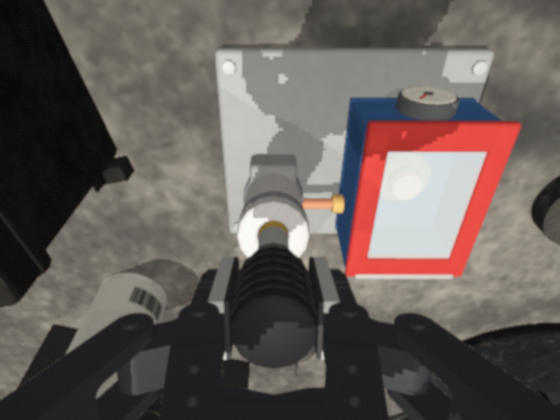

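The side crop shows the yellow band entering the mouth at (345,258). The wrist view shows it at (272,228) too, with the lid shut, the knob held and the tester unmoved.

```bash
python3 -c "
from h import *
print(ticket.close_job())"
```

```text
the job is handed in; nothing more can be done
None
```

The job is handed in: the lid is fully shut, and the gripper is still holding the plunger 34 mm out with the yellow band at the bore's mouth, at about 19.5 s of the 48 s allowed.

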